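# Close up the sample box and slide it to collection

### The job

Stand every one of the small sauce jars upright inside the open grey sample box (the tall jars stay on the table), set the lid fully home on the box, and swing the clamps at both ends down flat onto the lid. Only then slide the closed box along the table, without lifting it, until it stands inside the blue taped outline and square to it. Leave everything else where it is.

Things in the scene. Friction and masses are not known exactly. Their poses are not given: they have to be found in the camera images.
- case: Grey insulated sample box, loose on the table, open at the top: outside 144 (its x) x 232 (its y) x 80 mm high, flat outer walls, 0.6 kg empty with clamps. Inside 128 (x) x 188 (y) mm; side walls 8 mm, end walls (+y, -y) 22 mm thick, floor 8 mm. Origin: centre of its underside, z up.
- case_floor (a point): Centre of the box's inner floor, 8 mm above its underside. Black ribs 12 mm high divide the floor in four nests: one rib 4 mm wide at x = 0 running along y, one 20 mm wide at y = 0 running along x. A jar stands well at x = +-33 mm, y = +-42 mm, with room for the fingers at its +y and -y sides. Axes as the box's.
- clamp_left_hinge (a point): Hinge of the clamp at the box's +y end: on the rim, 108 mm from the box's centre and 91 mm above its underside. Axes as the box's.
- clamp_right_hinge (a point): Hinge of the clamp at the box's -y end: on the rim, 108 mm from the box's centre and 91 mm above its underside. Axes as the box's.
- clamp_left (a joint): The clamp arm hinged at the +y end of the box: steel bar 52 mm long from its hinge, 22 mm wide, 8 mm thick, black pad near its free end. Value in rad: 0 = flat inwards over the lid (1 mm above the seated plate), 1.57 = upright, up to 2.3 = leaning outwards. Turns about an axis along the box's x; slight friction, stays where it is left.
- clamp_right (a joint): The clamp arm hinged at the -y end of the box: steel bar 52 mm long from its hinge, 22 mm wide, 8 mm thick, black pad near its free end. Value in rad: 0 = flat inwards over the lid (1 mm above the seated plate), 1.57 = upright, up to 2.3 = leaning outwards. Turns about an axis along the box's x; slight friction, stays where it is left.
- lid: Grey lid of the box, loose, 180 g: plate 140 (its x) x 200 (its y) x 6 mm, under it a black locating frame 120 x 180 mm, 8 mm deep, that drops into the box's mouth with 4 mm play each side. Origin: centre of the frame's underside, z up; plate underside at 8 mm. Seated: origin 72 mm above the box's underside, long side along the box's, either way round.
- lid_handle (a point): Middle of the lid's black bar handle, 44 mm above the lid's origin: bar along the lid's y, 70 mm long, 16 mm wide (x), 12 mm thick, 24 mm open space under it. Axes as the lid's.
- bay: Collection bay: a rectangle of flat blue tape on the table, its inside 178 mm (its x) by 266 mm (its y), tape 12 mm wide and flat enough to slide over. Origin: its centre, at table height.
- jar0: Small closed sauce jar, red-orange body with a brass screw lid: upright cylinder, 52 mm diameter, 58 mm tall, 140 g. Two to four of the four small jars are there on a given start. Origin: centre of its underside, z up along the jar.
- jar1: Small closed sauce jar, red-orange body with a brass screw lid: upright cylinder, 52 mm diameter, 58 mm tall, 140 g. Two to four of the four small jars are there on a given start. Origin: centre of its underside, z up along the jar.
- jar2: Small closed sauce jar, red-orange body with a brass screw lid: upright cylinder, 52 mm diameter, 58 mm tall, 140 g. Two to four of the four small jars are there on a given start. Origin: centre of its underside, z up along the jar.
- jar3: Small closed sauce jar, red-orange body with a brass screw lid: upright cylinder, 52 mm diameter, 58 mm tall, 140 g. Two to four of the four small jars are there on a given start. Origin: centre of its underside, z up along the jar.
- tall_jar0: Tall sauce jar, same look but 66 mm diameter and 95 mm tall; not part of the job, stays where it is. Origin: centre of its underside.
- tall_jar1: Tall sauce jar, same look but 66 mm diameter and 95 mm tall; not part of the job, stays where it is. Origin: centre of its underside.
- tall_jar2: Tall sauce jar, same look but 66 mm diameter and 95 mm tall; not part of the job, stays where it is. Origin: centre of its underside.
- cap0: Loose brass jar cap lying flat, 52 mm diameter, 10 mm high; bystander.
- cap1: Loose brass jar cap lying flat, 52 mm diameter, 10 mm high; bystander.
- marker: White marker pen with black cap, lying, 100 x 13 x 13 mm along its x; bystander.
- spray: White bottle with blue cap, 64 mm diameter, 170 mm tall; bystander.
- tape: Roll of blue tape lying flat, 90 mm diameter, 20 mm high; bystander.
Not all that is in view belongs to the job. Leave any pink or purple look-alike of the jar0 alone.

How it is judged:
By the outcome, as a careful person would: the job done as asked, in the order asked, and still so for the second after the job is handed in, with the robot touching nothing.
Of jar0, jar1, jar2, jar3 only 2 to 4 are there at a start; the rules pass over those that are not, and their reading is None.
At some moment in a run one of jar0, jar1, jar2, jar3, lid, case may be knocked a few centimetres aside while the robot is not near it.
It also fails if it takes over 210 s, if anything falls off the work surface, if the arm or the gripper's body presses on something with over 40 N, if the wrist force passes 120 N, or if a joint passes its speed limit or range.

### The arm

A 6-joint arm with a two-finger parallel gripper is mounted at the origin on the work surface. World frame = base frame: x ahead of the robot, y to its left, z up, the work surface at z = 0. Lengths are in m, angles in rad, forces in N, time in s.
With the tool pointing down it reaches from about 0.3 to 0.775 m from the base axis. Payload 14.6 kg.
Tool frame: the origin (TCP) lies midway between the tips of the shut fingers; the grasp point (between the pads) lies 19 mm behind it (ctrl.pinch_z is the z of the grasp point in the tool frame, in m); z points along the fingers, y is the line along which they close (so a half turn about z gives the same grasp; the last joint's range is limited). The gripper opens to 94 mm and grips with 3 to 60 N. Pads are 16 mm wide; open, the fingers measure 119 mm over their backs; the gripper's body (75 mm by 177 mm) begins 78 mm behind the grasp point.
Start: joints at [-1.338, 0.3, 1.521, -0, 1.321, -0.067], TCP at [0.162, -0.525, 0.205] pointing down, gripper open.
Joint ranges: [-3.03, 3.03], [-0.79, 2.21], [0.23, 2.52], [-1.04, 4.18], [0, 3.07], [-2.55, 2.55]. Speed limits (rad/s): [2.22, 2.22, 2.57, 3.14, 3.14, 3.14].

### API

Orientations are given as [roll, pitch, yaw] about the fixed x, y, z axes, in that order (R = Rz(yaw) Ry(pitch) Rx(roll)).
In Python, from station import ctrl, camera, ticket gives the robot as it stands. The module is installed in compiled form; this text tells all that it offers.
- The arm moves only by the shell command python3 -m inch 'ROWS' [FORCE]. ROWS is text: rows parted by semicolons, each of 7 numbers parted by spaces: the opening, from -1 (shut) to 1 (fully open), then the shift along the tool's x, y, z in units of 0.03 m (1.0 is 0.03 m), then the turn, a rotation vector about the tool's x, y, z in units of 10 degrees (1.0 is 10 degrees). In form: grip dx dy dz rx ry rz; .... A call has 1 to 10 rows; each row shifts and turns the commanded pose from where the row before left it, along the tool's axes as they then stand; what a row does not reach is not made up. A row lasts 1/8 s, in which the tool goes at most 62.5 mm and 10.7 degrees, less where a joint would pass 70% of its speed; a pose out of reach is approached as far as the arm can. A call with a number of a shift or a turn outside -1 to 1 is refused whole. A call with a gripper value outside its range is refused whole. The fingers move at their own pace and stop on an object; FORCE is the grip in N (left out, the last holds). Time passes only in rows, so rows that do not move let the fingers close. It gives the time, the measured TCP pose, the force, the opening and the grip force at its end, in the units of the state.
- ctrl.get_obs(): the state, without advancing time (a new reading comes with each control period).
- camera(name): name is "scene" or "top" or "wrist"; returns a dict with "img" (480x640x3 uint8, blue, green, red), "range_z" (480x640 float32, m along the optical axis (not along the pixel's ray), 0 where there is no reading), "intrinsics" (3x3 intrinsics, pixels), "view" (4x4, takes a point from world to camera coordinates). Camera axes: x right, y down, z forward; pixel columns grow to the right and rows downward; lengths in m; the calibration is good to about 2 mm. A picture is of the moment at which its call begins.
- ticket.hand_in(): hands the job in; it is judged then, once.
The state is a dict: "time_s": time; "qpos": joint angles; "joint_vel": joint speeds; "tau": joint torques, N m; "ee_pos": TCP position; "eef_rot": TCP orientation; "force": force on the tool from outside, world axes, zero at the start; "moment": the same for the moment, N m; "grip_width": finger opening in m; "grip_force": force on a finger pad.
Only numpy, scipy, OpenCV 4.12 (cv2) and the standard library are available. Lean on these libraries where they do the work, as an engineer would, in place of code of your own. Each camera call takes 0.05 s, during which the arm holds its last target. There are 200 camera calls.

## Working session

There is one attempt and no reset: what is moved stays moved. The work goes in short steps, Python scripts to look and compute and a shell command to move; the robot and the scene stay as the last step left them, time stands still between calls to the robot, and variables do not carry over. Pictures are saved under pics/ and viewed, at most 14 in all, crops included, and the job is handed in when it is done.

```bash
mkdir -p pics; ls
python3 - <<'E'
from station import ctrl,camera
import cv2,numpy as np
print(ctrl.get_obs(), ctrl.pinch_z)
for n in("scene","top"):
    c=camera(n); cv2.imwrite(f"pics/{n}0.png",c["img"]); np.savez(f"{n}0.npz",**c); print(n,c["intrinsics"].tolist(),np.round(c["view"],4).tolist())
E
```

```text
pics
{'time_s': 0.0, 'qpos': array([-1.33757873e+00,  3.00466725e-01,  1.52155126e+00, -9.14513805e-06,
        1.32066859e+00, -6.66134938e-02]), 'joint_vel': array([-0.00026857, -0.0004361 ,  0.00117324, -0.00110657, -0.00045685,
       -0.00223652]), 'tau': array([ 2.47311807e-03, -5.31799042e+01, -3.52732766e+01,  7.09143095e-02,
        2.44248554e-02, -2.98726172e-05]), 'ee_pos': array([ 0.16237906, -0.52523008,  0.20490134]), 'eef_rot': array([-3.14050057e+00, -6.39774699e-05,  2.99833322e-01]), 'force': array([ 0.38526573, -0.32558034,  0.30813571]), 'moment': array([-0.046555  ,  0.05777981,  0.00322285]), 'grip_force': 0.0, 'grip_width': 0.09427189234391921} -0.0188
scene [[517.7107074309575, 0.0, 324.9146183048716], [0.0, 517.7107074309575, 234.5795967524653], [0.0, 0.0, 1.0]] [[-0.4069, 0.9135, 0.0048, 0.2102], [0.7551, 0.3392, -0.5611, -0.3268], [-0.5142, -0.2247, -0.8277, 1.4009], [0.0, 0.0, 0.0, 1.0]]
top [[477.0821021856823, 0.0, 314.9426108299708], [0.0, 477.0821021856823, 236.62588867675498], [0.0, 0.0, 1.0]] [[0.027, -0.9994, 0.0224, -0.0341], [-0.9877, -0.0301, -0.1537, 0.5122], [0.1543, -0.0179, -0.9879, 1.0633], [0.0, 0.0, 0.0, 1.0]]
```

View pics/top0.png

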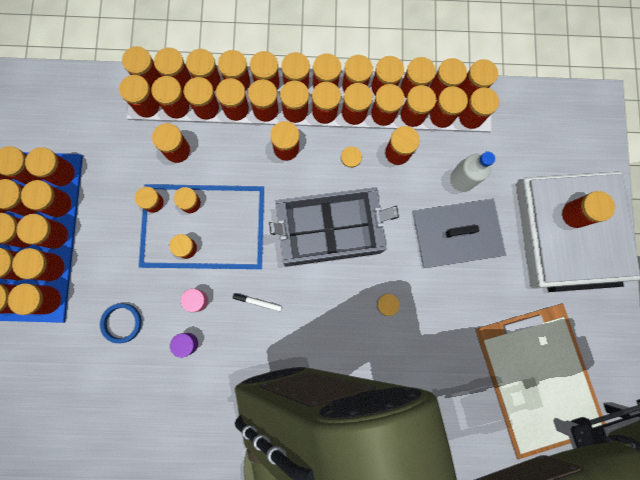

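View pics/scene0.png

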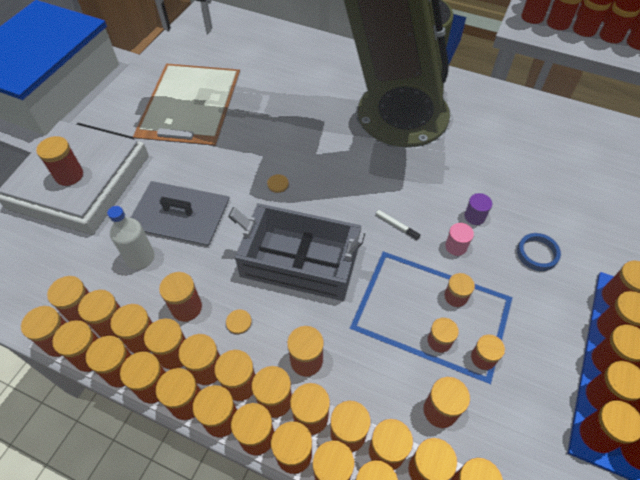

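The top view shows three small jars at (148,198), (186,199), (182,245), all in or near the bay outline (200,227). The case is at (330,227) with both clamps leaning outward, and the lid at (460,232). Three tall jars stand in a row at about v=140, caps lie at (351,157) and (388,304), and pink/purple look-alikes are at (193,300) and (183,345). The scene view agrees.

```bash
cat > h.py <<'E'
import numpy as np,cv2
from station import ctrl,camera
def cloud(c):
    K=c["intrinsics"];z=c["range_z"];v,u=np.mgrid[:480,:640]
    P=np.stack([(u-K[0,2])/K[0,0]*z,(v-K[1,2])/K[1,1]*z,z],-1)
    V=c["view"];W=(P-V[:3,3])@V[:3,:3]
    W[z==0]=np.nan
    return W
def ray(c,u,v,h):
    K=c["intrinsics"];V=c["view"];d=np.array([(u-K[0,2])/K[0,0],(v-K[1,2])/K[1,1],1])@V[:3,:3]
    o=-V[:3,3]@V[:3,:3];return o+d*(h-o[2])/d[2]
def rect(c,mask,h,minA=300):
    "min-area rects of mask blobs, boundary cast on plane h: centre, size, yaw of long side"
    out=[]
    for k in cv2.findContours(mask.astype(np.uint8),cv2.RETR_EXTERNAL,cv2.CHAIN_APPROX_NONE)[0]:
        if cv2.contourArea(k)<minA: continue
        p=np.array([ray(c,*q[0],h)[:2] for q in k],np.float32)
        (x,y),(a,b),_=r=cv2.minAreaRect(p*1000);B=cv2.boxPoints(r);e=B[1]-B[0];f=B[2]-B[1]
        if np.hypot(*f)>np.hypot(*e):e=f
        out.append((round(x,1),round(y,1),round(max(a,b),1),round(min(a,b),1),round(np.degrees(np.arctan2(e[1],e[0]))%180,1),k.reshape(-1,2).mean(0).round().astype(int).tolist()))
    return out
def hsv(c): return cv2.cvtColor(c["img"],cv2.COLOR_BGR2HSV)
def brass(c):
    H=hsv(c);return (H[...,0]>14)&(H[...,0]<26)&(H[...,1]>120)&(H[...,2]>100)
E
python3 - <<'E'
from h import *
for n in("top","scene"):
    c=dict(np.load(f"{n}0.npz"));W=cloud(c);H=hsv(c)
    print(n,"table z",np.nanmedian(W[260:300,340:360,2]) if n=="top" else "")
    m=brass(c)&(W[...,2]<0.13)
    for k in cv2.findContours(m.astype(np.uint8),0,1)[0]:
        if cv2.contourArea(k)<200: continue
        (u,v),r=cv2.minEnclosingCircle(k)
        mm=np.zeros((480,640),np.uint8);cv2.drawContours(mm,[k],-1,1,-1);mm=cv2.erode(mm,np.ones((5,5)))
        z=np.nanmedian(W[...,2][mm>0]);p=ray(c,u,v,z)
        rr=max(np.hypot(*(ray(c,*q[0],z)-p)[:2]) for q in k)
        print("brass",(round(u),round(v)),p.round(4),"r",round(rr*1000))
    blue=(H[...,0]>100)&(H[...,0]<120)&(H[...,1]>130)&(W[...,2]<.012)
    print("bay",rect(c,blue,0,500))
    g=(H[...,1]<60)&(W[...,2]>.07)&(W[...,2]<.084)
    print("case rim",rect(c,cv2.morphologyEx(g.astype(np.uint8),3,np.ones((3,3))),.08))
    g=(W[...,2]>.008)&(W[...,2]<.02)&(H[...,1]<60)
    print("lid",rect(c,cv2.morphologyEx(g.astype(np.uint8),2,np.ones((3,3))),.014,800))
    g=(W[...,2]>.086)&(W[...,2]<.16)&(H[...,1]<60)
    print("hi",rect(c,g,.1,40))
E
```

```text
top table z 0.0005217756308262058
brass (388, 305) [ 0.3623 -0.1941  0.0104] r 26
brass (18, 297) [0.3553 0.6014 0.1075] r 47
brass (28, 263) [0.4264 0.5894 0.1079] r 34
brass (0, 262) [0.4277 0.6467 0.1077] r 30
brass (181, 245) [0.4809 0.282  0.059 ] r 27
brass (21, 228) [0.503  0.6118 0.1078] r 58
brass (185, 198) [0.5902 0.2802 0.0587] r 27
brass (146, 197) [0.5891 0.3689 0.059 ] r 27
brass (24, 194) [0.5766 0.6155 0.108 ] r 62
brass (351, 157) [ 0.7178 -0.1024  0.0107] r 26
brass (26, 161) [0.6508 0.6188 0.1079] r 66
brass (404, 140) [ 0.7327 -0.2154  0.096 ] r 34
brass (167, 137) [0.7216 0.3218 0.096 ] r 35
brass (284, 135) [0.7346 0.0572 0.096 ] r 34
brass (483, 87) [ 0.863  -0.3965  0.1041] r 69
brass (452, 86) [ 0.8636 -0.3234  0.1041] r 70
brass (421, 85) [ 0.8635 -0.2528  0.104 ] r 70
brass (389, 84) [ 0.8632 -0.1789  0.1041] r 70
brass (358, 83) [ 0.8628 -0.1074  0.1041] r 70
brass (326, 82) [ 0.8635 -0.0339  0.1042] r 69
brass (295, 80) [0.8634 0.0372 0.1041] r 69
brass (262, 79) [0.8639 0.1127 0.1042] r 69
brass (230, 78) [0.8637 0.1846 0.1042] r 69
brass (199, 77) [0.8
[... 1485 characters left out ...]
238, 321) [ 0.7187 -0.1022  0.011 ] r 26
brass (631, 307) [0.4301 0.5823 0.1085] r 41
brass (101, 332) [ 0.8708 -0.2834  0.1045] r 154
brass (461, 285) [0.4828 0.2836 0.0595] r 27
brass (176, 288) [ 0.7349 -0.2145  0.0963] r 34
brass (634, 275) [0.3559 0.5802 0.1085] r 36
brass (278, 183) [ 0.3632 -0.1937  0.0109] r 26
bay [(533.3, 250.1, 287.0, 198.5, np.float32(90.8), [409, 318])]
case rim [(535.9, -52.3, 233.1, 151.0, np.float32(99.4), [302, 244])]
lid [(535.6, -363.9, 201.8, 142.5, np.float32(100.5), [181, 212])]
hi [(508.9, 60.4, 69.6, 27.1, np.float32(9.2), [353, 246]), (670.7, -377.3, 80.9, 64.1, np.float32(48.6), [126, 233]), (544.4, -175.5, 82.9, 41.5, np.float32(62.0), [242, 221])]
```

```bash
cat >> h.py <<'E'
def plan(x,y,z,yawdeg=None):
    "remaining shift in tool units at the current pose, and turn"
    from scipy.spatial.transform import Rotation as R
    o=ctrl.get_obs();r=R.from_euler("xyz",o["eef_rot"])
    d=r.inv().apply(np.array([x,y,z])-o["ee_pos"])/.03
    yaw=np.degrees(o["eef_rot"][2])
    print("t",round(o["time_s"],1),"pos",o["ee_pos"].round(4),"rpy",np.degrees(o["eef_rot"]).round(1),"shift",d.round(2),"rz",None if yawdeg is None else round((yaw-yawdeg)/10,2),"F",o["force"].round(1),"w",round(o["grip_width"],4),"gf",round(o["grip_force"],1))
E
R="1 .68 -.97 0 0 0 0"
python3 - <<'E'
from h import *
for n in("top","scene"):
    c=dict(np.load(f"{n}0.npz"));W=cloud(c).reshape(-1,3)
    a=np.radians(9.45);d=W[:,:2]-[.5355,-.0515];X=d@[np.cos(a),np.sin(a)];Y=d@[-np.sin(a),np.cos(a)]
    for s in(1,-1):
        k=(abs(X)<.014)&(s*Y>.1)&(s*Y<.17)&(W[:,2]>.088)&(W[:,2]<.16)
        print(n,s,k.sum(),np.percentile(W[k,2],[50,98]).round(4),np.percentile(s*Y[k],[2,50,98]).round(4))
E
python3 -m inch '1 0 0 0 0 0 .77; 1 .68 -.97 0 0 0 0; 1 .68 -.97 0 0 0 0; 1 .68 -.97 0 0 0 0; 1 .68 -.97 0 0 0 0; 1 .68 -.97 0 0 0 0; 1 .68 -.97 0 0 0 0; 1 .68 -.97 0 0 0 0; 1 .68 -.97 0 0 0 0; 1 .68 -.97 0 0 0 0'
python3 -m inch '1 .68 -.97 0 0 0 0; 1 .68 -.97 0 0 0 0; 1 .68 -.97 0 0 0 0; 1 .68 -.97 0 0 0 0; 1 .68 -.97 0 0 0 0; 1 .68 -.97 0 0 0 0; 1 .68 -.97 0 0 0 0; 1 .68 -.97 0 0 0 0; 1 .68 -.97 0 0 0 0; 1 .68 -.97 0 0 0 0'
python3 -m inch '1 .68 -.97 0 0 0 0; 1 .68 -.97 0 0 0 0; 1 .68 -.97 0 0 0 0; 1 .68 -.97 0 0 0 0; 1 .68 -.97 0 0 0 0; 1 .68 -.97 0 0 0 0; 1 .68 -.97 0 0 0 0; 1 .68 -.97 0 0 0 0; 1 .68 -.97 0 0 0 0; .6 0 0 0 0 0 0'
python3 - <<'E'
from h import *
plan(.5905,.369,.030,9.45)
c=camera("top");W=cloud(c);m=brass(c)&(W[...,2]<.07)&(W[...,2]>.05)
print(rect(c,m,.059,100))
E
```

```text
top 1 179 [0.1234 0.1425] [0.1035 0.1182 0.1324]
top -1 256 [0.1172 0.1373] [0.102 0.122 0.142]
scene 1 191 [0.1232 0.1434] [0.1017 0.1177 0.131 ]
scene -1 305 [0.1173 0.1368] [0.1037 0.1233 0.1428]
time_s: 1.35
ee_pos: [0.3006, -0.2358, 0.2053]
eef_rot: [-3.141, 0.0, 0.165]
force: [0.9, -0.6, -0.4]
grip_width: 0.0942
grip_force: 0.0
time_s: 2.6
ee_pos: [0.454, 0.0849, 0.2053]
eef_rot: [-3.142, 0.0, 0.166]
force: [-1.4, -0.6, 0.5]
grip_width: 0.0942
grip_force: 0.0
time_s: 3.85
ee_pos: [0.5915, 0.3738, 0.2038]
eef_rot: [3.141, 0.002, 0.167]
force: [0.5, 0.7, -0.2]
grip_width: 0.0872
grip_force: 0.0
t 3.9 pos [0.5915 0.3738 0.2038] rpy [1.8e+02 1.0e-01 9.6e+00] shift [-0.05  0.15  5.79] rz 0.01 F [ 0.5  0.7 -0.2] w 0.0872 gf 0.0
[(481.8, 283.1, 50.5, 48.5, np.float32(47.5), [181, 245]), (590.4, 280.5, 49.9, 48.2, np.float32(48.7), [185, 198]), (588.7, 369.1, 50.1, 49.2, np.float32(91.9), [146, 197])]
```

```bash
python3 -m inch '.7 -.05 .15 1 0 0 0; .7 0 0 1 0 0 0; .7 0 0 1 0 0 0; .7 0 0 1 0 0 0; .7 0 0 1 0 0 0; .7 0 0 .75 0 0 0; .7 0 0 0 0 0 0; -1 0 0 0 0 0 0; -1 0 0 0 0 0 0; -1 0 0 0 0 0 0' 25
python3 -m inch '-1 0 0 0 0 0 0; -1 0 0 0 0 0 0; -1 0 0 -.5 0 0 0; -1 0 0 -1 0 0 0; -1 0 0 -1 0 0 0; -1 0 0 -1 0 0 0; -1 0 0 -1 0 0 0; -1 0 0 -1 0 0 0; -1 0 0 0 0 0 0'
python3 - <<'E'
from h import *
plan(.5749,-.0875,.19,9.45)
E
```

```text
time_s: 5.15
ee_pos: [0.5912, 0.3679, 0.0339]
eef_rot: [-3.141, -0.001, 0.165]
force: [-0.2, 0.4, 0.8]
grip_width: 0.0529
grip_force: 0.7
time_s: 6.28
ee_pos: [0.5916, 0.3679, 0.2008]
eef_rot: [-3.14, -0.004, 0.165]
force: [-0.1, -0.2, -2.4]
grip_width: 0.0516
grip_force: 25.0
t 6.3 pos [0.5916 0.3679 0.2008] rpy [-179.9   -0.2    9.5] shift [-3.05 14.88  0.33] rz 0.0 F [-0.1 -0.2 -2.4] w 0.0516 gf 25.0
```

```bash
python3 -m inch '-1 -.19 .93 0 0 0 0; -1 -.19 .93 0 0 0 0; -1 -.19 .93 0 0 0 0; -1 -.19 .93 0 0 0 0; -1 -.19 .93 0 0 0 0; -1 -.19 .93 0 0 0 0; -1 -.19 .93 0 0 0 0; -1 -.19 .93 0 0 0 0; -1 -.19 .93 0 0 0 0; -1 -.19 .93 0 0 0 0'
python3 -m inch '-1 -.19 .93 0 0 0 0; -1 -.19 .93 0 0 0 0; -1 -.19 .93 0 0 0 0; -1 -.19 .93 0 0 0 0; -1 -.19 .93 0 0 0 0; -1 -.19 .93 0 0 0 0; -1 0 0 0 0 0 0; -1 0 0 0 0 0 0'
cat >> h.py <<'E'
def case(n="scene",show=True):
    c=camera(n);W=cloud(c);H=hsv(c)
    g=(H[...,1]<60)&(W[...,2]>.07)&(W[...,2]<.084)&(H[...,2]<140)
    print(n,"case",rect(c,cv2.morphologyEx(g.astype(np.uint8),3,np.ones((3,3))),.08))
    m=brass(c)&(W[...,2]<.075)&(W[...,2]>.05);print("jars",rect(c,m,.059,80))
    return c
E
python3 - <<'E'
from h import *
plan(.5749,-.0875,.043,9.45)
c=case();cv2.imwrite("pics/s1.png",c["img"]);case("top")
E
```

```text
time_s: 7.52
ee_pos: [0.5799, 0.082, 0.1964]
eef_rot: [-3.141, 0.002, 0.165]
force: [1.0, -0.1, -1.5]
grip_width: 0.0517
grip_force: 25.0
time_s: 8.52
ee_pos: [0.5742, -0.0872, 0.1971]
eef_rot: [-3.141, 0.001, 0.165]
force: [0.8, 0.2, -1.5]
grip_width: 0.0514
grip_force: 25.0
t 8.5 pos [ 0.5742 -0.0872  0.1971] rpy [-1.8e+02  1.0e-01  9.5e+00] shift [0.03 0.02 5.14] rz 0.0 F [ 0.8  0.2 -1.5] w 0.0514 gf 25.0
scene case [(535.9, -52.2, 233.1, 151.0, np.float32(99.5), [306, 249])]
jars [(590.4, 281.7, 50.1, 47.4, np.float32(17.4), [444, 330]), (480.7, 283.6, 48.8, 47.7, np.float32(172.8), [461, 284])]
top case [(526.5, 41.0, 161.4, 55.7, np.float32(166.8), [289, 224])]
jars [(481.3, 282.8, 49.5, 49.4, np.float32(119.2), [181, 245]), (590.4, 280.5, 50.2, 48.1, np.float32(47.1), [185, 198])]
```

View pics/s1.png

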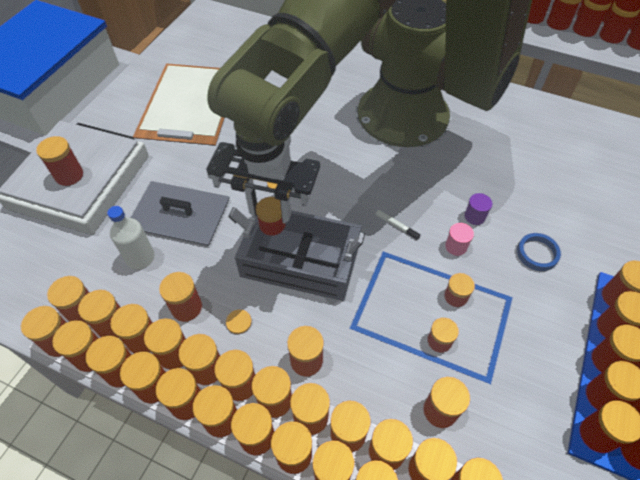

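The jar is held at (270,215) above the case, which is unmoved at (300,250). The gripper body is wide along the case's long side, so I need to watch the clamps.

```bash
python3 -m inch '-1 0 0 1 0 0 0; -1 0 0 1 0 0 0; -1 0 0 1 0 0 0; -1 0 0 1 0 0 0; -1 0 0 .7 0 0 0; -1 0 0 .3 0 0 0; -1 0 0 .1 0 0 0; -1 0 0 0 0 0 0'
python3 - <<'E'
from h import *
plan(.5749,-.0875,.0415,9.45)
E
python3 -m inch '.35 0 0 0 0 0 0; .35 0 0 0 0 0 0; .35 0 0 0 0 0 0; .35 0 0 -.5 0 0 0; .35 0 0 -1 0 0 0; .35 0 0 -1 0 0 0; .35 0 0 -1 0 0 0; -1 0 0 -1 0 0 0; -1 0 0 -.5 0 0 0; -1 0 0 0 0 0 0'
python3 - <<'E'
from h import *
a=np.radians(9.45);ex=np.array([np.cos(a),np.sin(a)]);ey=np.array([-np.sin(a),np.cos(a)]);o=np.array([.5357,-.0518])
print((o+.100*ey).round(4));plan(*(o+.100*ey),.125,9.45)
c=case();W=cloud(c).reshape(-1,3);d=W[:,:2]-o;X=d@ex;Y=d@ey
for s in(1,-1):
        k=(abs(X)<.014)&(s*Y>.1)&(s*Y<.17)&(W[:,2]>.088)&(W[:,2]<.15)
        print(s,k.sum(),np.percentile(W[k,2],[50,98]).round(4),np.percentile(s*Y[k],[2,50,98]).round(4))
E
```

```text
time_s: 9.62
ee_pos: [0.5748, -0.0876, 0.0456]
eef_rot: [3.141, -0.001, 0.166]
force: [-0.1, -0.1, -1.4]
grip_width: 0.0515
grip_force: 25.0
t 9.6 pos [ 0.5748 -0.0876  0.0456] rpy [180.   -0.    9.5] shift [ 0.   -0.    0.14] rz 0.0 F [-0.1 -0.1 -1.4] w 0.0515 gf 25.0
time_s: 10.88
ee_pos: [0.5747, -0.0878, 0.1959]
eef_rot: [3.141, -0.002, 0.165]
force: [-0.0, -1.0, -0.3]
grip_width: 0.0369
grip_force: 0.0
[0.5193 0.0468]
t 10.9 pos [ 0.5747 -0.0878  0.1959] rpy [ 1.8e+02 -1.0e-01  9.5e+00] shift [-1.09 -4.73  2.36] rz 0.0 F [-0.  -1.  -0.3] w 0.0369 gf 0.0
scene case [(536.3, -52.2, 233.0, 151.6, np.float32(99.5), [301, 245])]
jars [(590.5, 281.7, 50.4, 47.4, np.float32(17.4), [444, 330]), (481.7, 283.5, 49.3, 47.9, np.float32(114.2), [461, 284]), (567.0, -88.6, 50.9, 45.8, np.float32(92.8), [276, 253])]
1 192 [0.1241 0.1421] [0.1019 0.1175 0.1311]
-1 302 [0.1165 0.1363] [0.1029 0.1229 0.1425]
```

```bash
python3 -m inch '-1 -.22 -.94 0 0 0 0; -1 -.22 -.94 0 0 0 0; -1 -.22 -.94 0 0 0 0; -1 -.22 -.94 0 0 0 0; -1 -.22 -.9 0 0 0 0; -1 0 0 1 0 0 0; -1 0 0 1 0 0 0; -1 0 0 .3 0 0 0; -1 0 0 0 0 0 0'
python3 -m inch '-1 0 -.2 0 0 0 0; -1 0 -.2 0 0 0 0; -1 0 -.2 0 0 0 0; -1 0 -.1 0 0 0 0; -1 0 0 0 0 0 0'
python3 -m inch '-1 0 .7 0 0 0 0; -1 0 .5 -1 0 0 0; .6 0 0 -1 0 0 0; .6 0 0 -.5 0 0 0;.6 0 0 0 0 0 0'
python3 - <<'E'
from h import *
a=np.radians(9.45);ex=np.array([np.cos(a),np.sin(a)]);ey=np.array([-np.sin(a),np.cos(a)]);o=np.array([.5357,-.0518])
plan(.5905,.281,.0335,9.45)
c=case();W=cloud(c).reshape(-1,3);d=W[:,:2]-o;X=d@ex;Y=d@ey
for s in(1,-1):
        k=(abs(X)<.014)&(s*Y>.1)&(s*Y<.17)&(W[:,2]>.088)&(W[:,2]<.15)
        print(s,k.sum(),np.percentile(W[k,2],[50,98]).round(4),np.percentile(s*Y[k],[2,50,98]).round(4))
E
```

```text
time_s: 12.05
ee_pos: [0.5187, 0.0447, 0.1256]
eef_rot: [-3.141, 0.001, 0.165]
force: [0.2, -0.5, 1.3]
grip_width: 0.0004
grip_force: 0.0
time_s: 12.68
ee_pos: [0.5154, 0.0657, 0.126]
eef_rot: [-3.142, -0.0, 0.166]
force: [0.1, -0.1, -0.9]
grip_width: 0.0008
grip_force: 0.0
time_s: 13.3
ee_pos: [0.5216, 0.03, 0.2013]
eef_rot: [3.141, -0.001, 0.166]
force: [-0.6, -0.6, 0.2]
grip_width: 0.0272
grip_force: 0.0
t 13.3 pos [0.5216 0.03   0.2013] rpy [ 1.8e+02 -1.0e-01  9.5e+00] shift [ 3.64 -7.87  5.6 ] rz 0.0 F [-0.6 -0.6  0.2] w 0.0272 gf 0.0
scene case [(536.0, -52.2, 233.0, 151.3, np.float32(99.6), [302, 244])]
jars [(590.4, 281.5, 50.0, 47.3, np.float32(15.9), [444, 330]), (480.7, 283.6, 48.8, 47.7, np.float32(172.8), [461, 284]), (569.0, -90.1, 48.9, 46.7, np.float32(114.2), [276, 253])]
1 233 [0.1197 0.138 ] [0.1024 0.1222 0.1394]
-1 300 [0.1172 0.1368] [0.1037 0.123  0.1425]
```

```bash
python3 -m inch '.65 .4 -.87 0 0 0 0; .65 .4 -.87 0 0 0 0; .65 .4 -.87 0 0 0 0; .65 .4 -.87 0 0 0 0; .65 .4 -.87 0 0 0 0; .65 .4 -.87 0 0 0 0; .65 .4 -.87 0 0 0 0; .65 .4 -.87 0 0 0 0; .65 .44 -.91 0 0 0 0; .65 0 0 0 0 0 0'
python3 -m inch '.65 0 0 1 0 0 0; .65 0 0 1 0 0 0; .65 0 0 1 0 0 0; .65 0 0 1 0 0 0; .65 0 0 1 0 0 0; .65 0 0 .6 0 0 0; .65 0 0 0 0 0 0; -1 0 0 0 0 0 0; -1 0 0 0 0 0 0; -1 0 0 0 0 0 0'
python3 - <<'E'
from h import *
plan(.5905,.281,.0335,9.45)
E
python3 -m inch '-1 0 0 0 0 0 0; -1 0 0 0 0 0 0; -1 0 0 -.5 0 0 0; -1 0 0 -1 0 0 0; -1 0 0 -1 0 0 0; -1 0 0 -1 0 0 0; -1 0 0 -1 0 0 0; -1 0 0 -1 0 0 0; -1 0 0 0 0 0 0'
python3 - <<'E'
from h import *
plan(.5614,-.0065,.2,9.45)
E
```

```text
time_s: 14.6
ee_pos: [0.5897, 0.2822, 0.1987]
eef_rot: [3.141, 0.003, 0.168]
force: [0.3, 0.0, -0.7]
grip_width: 0.0777
grip_force: 0.0
time_s: 15.85
ee_pos: [0.5905, 0.281, 0.0337]
eef_rot: [-3.141, -0.001, 0.166]
force: [0.1, -0.9, 3.2]
grip_width: 0.0522
grip_force: 25.0
t 15.8 pos [0.5905 0.281  0.0337] rpy [-1.8e+02 -1.0e-01  9.5e+00] shift [ 0.   -0.    0.01] rz 0.0 F [ 0.1 -0.9  3.2] w 0.0522 gf 25.0
time_s: 16.98
ee_pos: [0.5909, 0.2811, 0.2006]
eef_rot: [-3.141, -0.004, 0.165]
force: [-0.1, 0.1, -1.3]
grip_width: 0.0517
grip_force: 25.0
t 17.0 pos [0.5909 0.2811 0.2006] rpy [-179.9   -0.2    9.5] shift [-2.55  9.29  0.  ] rz 0.0 F [-0.1  0.1 -1.3] w 0.0517 gf 25.0
```

```bash
python3 -m inch '-1 -.26 .93 0 0 0 0; -1 -.25 .93 0 0 0 0; -1 -.26 .93 0 0 0 0; -1 -.25 .93 0 0 0 0; -1 -.26 .93 0 0 0 0; -1 -.25 .93 0 0 0 0; -1 -.26 .93 0 0 0 0; -1 -.25 .93 0 0 0 0; -1 -.26 .93 0 0 0 0; -1 -.25 .92 0 0 0 0'
python3 -m inch '-1 0 0 0 0 0 0; -1 0 0 0 0 0 0'
python3 - <<'E'
from h import *
plan(.5614,-.0065,.0425,9.45);c=case()
E
```

```text
time_s: 18.23
ee_pos: [0.5599, -0.0076, 0.1965]
eef_rot: [-3.141, 0.002, 0.165]
force: [0.1, 0.6, -0.8]
grip_width: 0.0517
grip_force: 25.0
time_s: 18.48
ee_pos: [0.5604, -0.0062, 0.1972]
eef_rot: [-3.141, 0.001, 0.165]
force: [0.1, 0.2, -2.1]
grip_width: 0.0516
grip_force: 25.0
t 18.5 pos [ 0.5604 -0.0062  0.1972] rpy [-1.8e+02  1.0e-01  9.5e+00] shift [0.04 0.02 5.16] rz 0.0 F [ 0.1  0.2 -2.1] w 0.0516 gf 25.0
scene case [(536.2, -52.1, 232.6, 151.4, np.float32(99.4), [299, 248])]
jars [(481.3, 283.5, 49.2, 47.9, np.float32(16.3), [461, 284]), (567.9, -90.5, 49.7, 48.1, np.float32(26.4), [275, 253])]
```

```bash
python3 -m inch '-1 .03 .02 1 0 0 0; -1 0 0 1 0 0 0; -1 0 0 1 0 0 0; -1 0 0 1 0 0 0; -1 0 0 .7 0 0 0; -1 0 0 .3 0 0 0; -1 0 0 .12 0 0 0; -1 0 0 0 0 0 0'
python3 -m inch '.35 0 0 0 0 0 0; .35 0 0 0 0 0 0; .35 0 0 0 0 0 0; .35 0 0 -.5 0 0 0; .35 0 0 -1 0 0 0; .35 0 0 -1 0 0 0; .35 0 0 -1 0 0 0; .35 0 0 -1 0 0 0; .65 0 0 -.7 0 0 0; .65 0 0 0 0 0 0'
python3 - <<'E'
from h import *
plan(.4815,.2832,.2,9.45);c=case()
E
```

```text
time_s: 19.52
ee_pos: [0.5619, -0.007, 0.0449]
eef_rot: [3.141, -0.001, 0.166]
force: [-1.5, 0.7, -2.5]
grip_width: 0.0514
grip_force: 25.0
time_s: 20.78
ee_pos: [0.5622, -0.0072, 0.2026]
eef_rot: [3.141, -0.004, 0.165]
force: [-0.0, -0.4, -0.9]
grip_width: 0.0768
grip_force: 0.0
t 20.8 pos [ 0.5622 -0.0072  0.2026] rpy [180.   -0.2   9.5] shift [-1.06 -9.99  0.07] rz 0.0 F [-0.  -0.4 -0.9] w 0.0768 gf 0.0
scene case [(536.5, -51.7, 232.6, 151.5, np.float32(99.0), [299, 249])]
jars [(480.7, 283.6, 48.8, 47.7, np.float32(172.8), [461, 284]), (553.6, -8.3, 49.8, 45.8, np.float32(96.8), [314, 263]), (568.0, -90.5, 49.8, 48.1, np.float32(26.4), [276, 253])]
```

```bash
python3 -m inch '.65 -.1 -.99 0 0 0 0; .65 -.1 -.99 0 0 0 0; .65 -.1 -.99 0 0 0 0; .65 -.1 -.99 0 0 0 0; .65 -.1 -.99 0 0 0 0; .65 -.1 -.99 0 0 0 0; .65 -.11 -.99 0 0 0 0; .65 -.11 -.99 0 0 0 0; .65 -.11 -.99 0 0 0 0; .65 -.11 -.99 0 0 0 0'
python3 -m inch '.65 -.03 -.07 1 0 0 0; .65 0 0 1 0 0 0; .65 0 0 1 0 0 0; .65 0 0 1 0 0 0; .65 0 0 1 0 0 0; .65 0 0 .6 0 0 0; .65 0 0 0 0 0 0; -1 0 0 0 0 0 0; -1 0 0 0 0 0 0; -1 0 0 0 0 0 0'
python3 - <<'E'
from h import *
plan(.4815,.2832,.0335,9.45)
E
python3 -m inch '-1 0 0 0 0 0 0; -1 0 0 0 0 0 0; -1 0 0 -.5 0 0 0; -1 0 0 -1 0 0 0; -1 0 0 -1 0 0 0; -1 0 0 -1 0 0 0; -1 0 0 -1 0 0 0; -1 0 0 -1 0 0 0; -1 0 0 0 0 0 0'
python3 - <<'E'
from h import *
plan(.5102,-.0985,.2,9.45);c=case("top");print(rect(c,(cloud(c)[...,2]>.008)&(cloud(c)[...,2]<.02)&(hsv(c)[...,1]<60),.014,800))
E
```

```text
time_s: 22.08
ee_pos: [0.4812, 0.2814, 0.1992]
eef_rot: [3.141, 0.002, 0.165]
force: [0.5, 0.8, -0.0]
grip_width: 0.0776
grip_force: 0.0
time_s: 23.32
ee_pos: [0.481, 0.2828, 0.0331]
eef_rot: [-3.141, -0.001, 0.165]
force: [0.1, -1.1, 3.8]
grip_width: 0.0514
grip_force: 25.0
t 23.3 pos [0.481  0.2828 0.0331] rpy [-1.8e+02 -1.0e-01  9.5e+00] shift [ 0.02 -0.01 -0.01] rz 0.0 F [ 0.1 -1.1  3.8] w 0.0514 gf 25.0
time_s: 24.45
ee_pos: [0.4814, 0.2829, 0.1999]
eef_rot: [-3.14, -0.004, 0.165]
force: [-0.4, 0.3, -1.1]
grip_width: 0.0517
grip_force: 25.0
t 24.4 pos [0.4814 0.2829 0.1999] rpy [-179.9   -0.2    9.5] shift [-1.15 12.7  -0.02] rz 0.0 F [-0.4  0.3 -1.1] w 0.0517 gf 25.0
top case []
jars [(564.5, -7.4, 51.4, 48.1, np.float32(1.8), [310, 213]), (575.3, -87.5, 49.4, 48.3, np.float32(1.2), [346, 210])]
[(537.6, -361.7, 200.8, 140.1, np.float32(100.4), [458, 233]), (540.4, -50.8, 189.3, 122.3, np.float32(99.5), [330, 229])]
```

```bash
python3 -m inch '-1 -.08 .91 0 0 0 0; -1 -.08 .91 0 0 0 0; -1 -.08 .91 0 0 0 0; -1 -.08 .91 0 0 0 0; -1 -.08 .91 0 0 0 0; -1 -.08 .91 0 0 0 0; -1 -.08 .91 0 0 0 0; -1 -.08 .91 0 0 0 0; -1 -.08 .91 0 0 0 0; -1 -.08 .91 0 0 0 0'
python3 -m inch '-1 -.08 .9 0 0 0 0; -1 -.08 .9 0 0 0 0; -1 -.08 .9 0 0 0 0; -1 -.08 .9 0 0 0 0; -1 0 0 0 0 0 0; -1 0 0 0 0 0 0'
python3 - <<'E'
from h import *
plan(.5102,-.0985,.0425,9.45);c=case()
E
```

```text
time_s: 25.75
ee_pos: [0.5013, 0.0085, 0.1959]
eef_rot: [-3.141, 0.002, 0.165]
force: [0.3, -0.2, -1.9]
grip_width: 0.0513
grip_force: 25.0
time_s: 26.5
ee_pos: [0.5099, -0.0982, 0.1965]
eef_rot: [-3.141, 0.001, 0.165]
force: [-0.8, 0.2, -0.9]
grip_width: 0.0516
grip_force: 25.0
t 26.5 pos [ 0.5099 -0.0982  0.1965] rpy [-1.8e+02  1.0e-01  9.5e+00] shift [0.01 0.02 5.13] rz 0.0 F [-0.8  0.2 -0.9] w 0.0516 gf 25.0
scene case [(535.8, -52.3, 232.8, 150.8, np.float32(99.4), [302, 244])]
jars [(554.5, -9.9, 52.2, 45.4, np.float32(101.2), [313, 263]), (567.9, -90.5, 49.8, 48.1, np.float32(26.4), [276, 253])]
```

```bash
python3 -m inch '-1 0 .02 1 0 0 0; -1 0 0 1 0 0 0; -1 0 0 1 0 0 0; -1 0 0 1 0 0 0; -1 0 0 .7 0 0 0; -1 0 0 .3 0 0 0; -1 0 0 .1 0 0 0; -1 0 0 0 0 0 0'
python3 -m inch '.35 0 0 0 0 0 0; .35 0 0 0 0 0 0; .35 0 0 0 0 0 0; .35 0 0 -.5 0 0 0; .35 0 0 -1 0 0 0; .35 0 0 -1 0 0 0; .35 0 0 -1 0 0 0; .35 0 0 -1 0 0 0; 0 0 0 -.8 0 0 0; 0 0 0 0 0 0 0'
python3 -m inch '0 0 0 0 0 0 -1; 0 0 0 0 0 0 -1; 0 0 0 0 0 0 -1; 0 0 0 0 0 0 -1; 0 0 0 0 0 0 -1; 0 0 0 0 0 0 -1; 0 0 0 0 0 0 -1; 0 0 0 0 0 0 -1; 0 0 0 0 0 0 -1; 0 0 0 0 0 0 -.1'
python3 - <<'E'
from h import *
c=case();case("top")
W=cloud(c);H=hsv(c);g=(W[...,2]>.008)&(W[...,2]<.02)&(H[...,1]<60);print(rect(c,g,.014,800))
for n in ("top","scene"):
    c=camera(n);W=cloud(c);g=(W[...,2]>.042)&(W[...,2]<.056)&(W[...,0]>.45)&(W[...,0]<.63)&(W[...,1]<-.28)&(W[...,1]>-.45)&(hsv(c)[...,2]<80);print("handle",rect(c,g,.05,30))
plan(.537,-.363,.20,100.4)
E
```

```text
time_s: 27.55
ee_pos: [0.5108, -0.0993, 0.0449]
eef_rot: [3.141, -0.001, 0.166]
force: [0.4, 0.1, -2.1]
grip_width: 0.0515
grip_force: 25.0
time_s: 28.8
ee_pos: [0.511, -0.0995, 0.2057]
eef_rot: [3.14, -0.004, 0.165]
force: [0.3, 0.3, -0.6]
grip_width: 0.0486
grip_force: 0.0
time_s: 30.05
ee_pos: [0.5101, -0.0993, 0.2027]
eef_rot: [-3.141, -0.0, 1.753]
force: [-0.2, 0.1, 0.3]
grip_width: 0.0472
grip_force: 0.0
scene case [(536.1, -52.3, 233.0, 151.6, np.float32(99.5), [302, 244])]
jars [(554.5, -9.8, 52.3, 45.7, np.float32(99.8), [313, 262]), (568.0, -90.5, 49.8, 48.1, np.float32(26.4), [276, 253]), (506.0, -101.6, 52.6, 47.5, np.float32(25.9), [284, 229])]
top case []
jars [(564.5, -7.4, 51.4, 48.1, np.float32(1.8), [310, 213])]
[(928.3, -12.2, 343.6, 42.6, np.float32(95.9), [235, 444]), (535.6, -363.9, 201.8, 142.5, np.float32(100.5), [180, 212]), (51.5, -11.1, 247.4, 155.0, np.float32(76.7), [395, 125])]
handle [(537.0, -360.8, 71.9, 16.6, np.float32(100.5), [463, 230])]
handle [(537.4, -360.8, 71.1, 20.7, np.float32(100.6), [175, 203])]
t 30.2 pos [ 0.5103 -0.0993  0.2032] rpy [-180.    -0.   100.3] shift [-8.81 -0.7   0.1 ] rz -0.01 F [-0.1  0.2  0.3] w 0.0472 gf 0.0
```

```bash
python3 -m inch '0 -.88 -.07 0 0 0 0; 0 -.88 -.07 0 0 0 0; 0 -.88 -.07 0 0 0 0; 0 -.88 -.07 0 0 0 0; 0 -.88 -.07 0 0 0 0; 0 -.88 -.07 0 0 0 0; 0 -.88 -.07 0 0 0 0; 0 -.87 -.07 0 0 0 0; 0 -.87 -.07 0 0 0 0; 0 -.85 -.07 0 0 0 0'
python3 - <<'E'
from h import *
for n in("top","scene"):
    W=cloud(dict(np.load(f"{n}0.npz"))).reshape(-1,3)
    for a,b in((.03,.09),(.09,.12),(.12,.15),(.15,.18)):
        k=(W[:,2]>a)&(W[:,2]<b)&(W[:,0]>.6)&(W[:,0]<.73)&(abs(W[:,1]+.375)<.06);print(n,a,k.sum(),np.percentile(W[k,:2],[2,98],0).round(4).tolist() if k.sum()>5 else"")
plan(.537,-.361,.025,100.4)
c=camera("wrist");cv2.imwrite("pics/w1.png",c["img"])
E
```

```text
time_s: 31.5
ee_pos: [0.5375, -0.3621, 0.2031]
eef_rot: [-3.141, -0.0, 1.751]
force: [0.3, 0.4, -0.5]
grip_width: 0.0471
grip_force: 0.0
top 0.03 286 [[0.6407, -0.3891], [0.691, -0.344]]
top 0.09 351 [[0.6413, -0.4021], [0.6988, -0.3449]]
top 0.12 225 [[0.6518, -0.393], [0.6919, -0.354]]
top 0.15 185 [[0.6579, -0.3892], [0.6846, -0.3621]]
scene 0.03 544 [[0.6498, -0.3877], [0.7018, -0.346]]
scene 0.09 468 [[0.6455, -0.3969], [0.7012, -0.3465]]
scene 0.12 309 [[0.6506, -0.392], [0.6914, -0.3567]]
scene 0.15 230 [[0.6574, -0.3909], [0.6844, -0.3631]]
t 31.5 pos [ 0.5375 -0.3621  0.2031] rpy [-180.    -0.   100.3] shift [ 0.04 -0.01  5.94] rz -0.01 F [ 0.3  0.4 -0.5] w 0.0471 gf 0.0
```

View pics/w1.png

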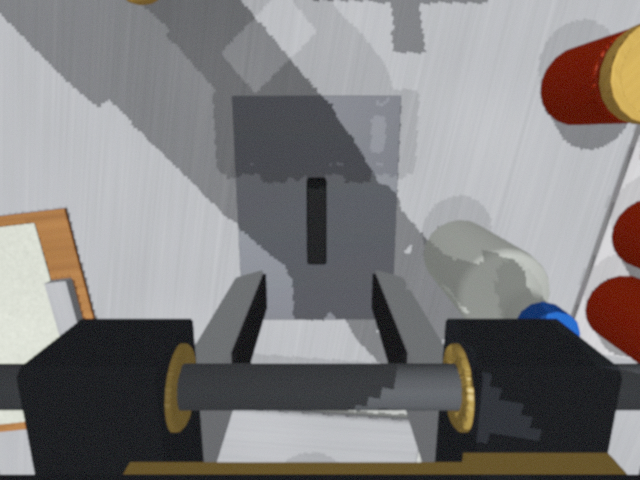

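The handle at (317,222) lies centred between the fingers and aligned with them. The spray bottle at (490,270) leaves about 13 mm of clearance to the gripper body.

```bash
python3 -m inch '0 .04 0 1 0 0 0; 0 0 0 1 0 0 0; 0 0 0 1 0 0 0; 0 0 0 1 0 0 0; 0 0 0 1 0 0 0; 0 0 0 .85 0 0 0; 0 0 0 0 0 0 0; -1 0 0 0 0 0 0; -1 0 0 0 0 0 0; -1 0 0 0 0 0 0' 30
python3 - <<'E'
from h import *
plan(.537,-.361,.027,100.4)
E
python3 -m inch '-1 0 0 0 0 0 0; -1 0 0 0 0 0 0; -1 0 0 -.5 0 0 0; -1 0 0 -1 0 0 0; -1 0 0 -1 0 0 0; -1 0 0 -1 0 0 0; -1 0 0 -1 0 0 0; -1 0 0 -1 0 0 0; -1 0 0 -.5 0 0 0; -1 0 0 0 0 0 0'
python3 - <<'E'
from h import *
plan(.5358,-.0517,.21,99.45)
case()
c=camera("top");W=cloud(c);g=(W[...,2]>.17)&(W[...,2]<.205)&(hsv(c)[...,1]<60);print([r for r in rect(c,g,.187,500)])
E
```

```text
time_s: 32.8
ee_pos: [0.5375, -0.3603, 0.0287]
eef_rot: [3.141, 0.001, 1.753]
force: [0.7, -0.4, -0.3]
grip_width: 0.0203
grip_force: 0.3
t 32.8 pos [ 0.5375 -0.3603  0.0287] rpy [1.800e+02 1.000e-01 1.005e+02] shift [-0.02 -0.02  0.06] rz 0.01 F [ 0.7 -0.4 -0.3] w 0.0203 gf 0.3
time_s: 34.05
ee_pos: [0.5375, -0.3602, 0.2086]
eef_rot: [3.141, 0.001, 1.754]
force: [0.1, -1.0, -2.7]
grip_width: 0.0162
grip_force: 30.0
t 34.0 pos [ 0.5375 -0.3602  0.2086] rpy [1.799e+02 1.000e-01 1.005e+02] shift [10.12  1.82 -0.06] rz 0.1 F [ 0.1 -1.  -2.7] w 0.0162 gf 30.0
scene case [(535.7, -52.2, 233.3, 150.4, np.float32(99.4), [302, 244])]
jars [(555.7, -10.0, 49.7, 48.1, np.float32(114.2), [313, 263]), (567.9, -90.5, 50.0, 48.2, np.float32(26.4), [276, 253]), (506.5, -102.6, 52.9, 49.6, np.float32(25.9), [284, 229])]
[(534.1, -325.9, 140.4, 126.8, np.float32(10.5), [460, 212])]
```

```bash
python3 -m inch '-1 0 0 0 0 0 .1; -1 1 .16 0 0 0 0; -1 1 .16 0 0 0 0; -1 1 .16 0 0 0 0; -1 1 .16 0 0 0 0; -1 1 .16 0 0 0 0; -1 1 .16 0 0 0 0; -1 1 .16 0 0 0 0; -1 1 .16 0 0 0 0; -1 1 .16 0 0 0 0'
python3 -m inch '-1 1 .18 0 0 0 0; -1 .12 .18 0 0 0 0; -1 0 0 0 0 0 0; -1 0 0 0 0 0 0'
python3 - <<'E'
from h import *
plan(.536,-.051,.10,99.45)
c=camera("scene");W=cloud(c);H=hsv(c)
g=(H[...,1]<60)&(W[...,2]>.07)&(W[...,2]<.084)&(H[...,2]<140);print(rect(c,g,.08,50))
cv2.imwrite("pics/s2.png",c["img"])
E
```

```text
time_s: 35.4
ee_pos: [0.5351, -0.0856, 0.2072]
eef_rot: [-3.141, -0.0, 1.735]
force: [0.9, 0.9, -1.4]
grip_width: 0.0156
grip_force: 30.0
time_s: 35.9
ee_pos: [0.5405, -0.0526, 0.2076]
eef_rot: [-3.141, 0.0, 1.735]
force: [-0.7, -0.0, -1.2]
grip_width: 0.0153
grip_force: 30.0
t 35.9 pos [ 0.5405 -0.0526  0.2076] rpy [-180.     0.    99.4] shift [ 0.08 -0.14  3.59] rz -0.0 F [-0.7 -0.  -1.2] w 0.0153 gf 30.0
[(682.5, -357.7, 60.3, 29.5, np.float32(147.5), [134, 246]), (536.0, -52.3, 232.7, 151.0, np.float32(99.4), [306, 258]), (78.6, -4.2, 64.5, 24.5, np.float32(94.0), [395, 110])]
```

View pics/s2.png

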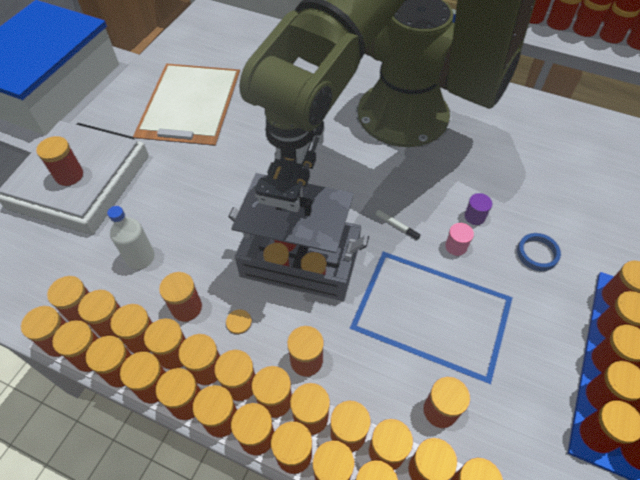

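The lid hangs level over the case at (295,225), with the jars visible inside at (275,255) and (313,263). Descending.

```bash
python3 -m inch '-1 .08 -.14 0 0 0 0; -1 0 0 1 0 0 0; -1 0 0 1 0 0 0; -1 0 0 .8 0 0 0; -1 0 0 0 0 0 0; -1 0 0 0 0 0 0'
python3 - <<'E'
from h import *
plan(.536,-.051,.10,99.45)
E
python3 -m inch '-1 0 0 .2 0 0 0; -1 0 0 .2 0 0 0; -1 0 0 .2 0 0 0; -1 0 0 .1 0 0 0; -1 0 0 .1 0 0 0; -1 0 0 0 0 0 0'
python3 - <<'E'
from h import *
plan(.536,-.051,.10,99.45)
E
```

```text
time_s: 36.7
ee_pos: [0.5364, -0.0503, 0.125]
eef_rot: [3.14, 0.0, 1.736]
force: [-1.2, 0.5, -1.9]
grip_width: 0.0162
grip_force: 30.0
t 36.7 pos [ 0.5364 -0.0503  0.125 ] rpy [179.9   0.   99.5] shift [-0.02 -0.02  0.83] rz 0.0 F [-1.2  0.5 -1.9] w 0.0162 gf 30.0
time_s: 37.45
ee_pos: [0.5361, -0.0501, 0.1005]
eef_rot: [3.141, 0.0, 1.736]
force: [-4.3, 0.1, 5.8]
grip_width: 0.0156
grip_force: 30.0
t 37.5 pos [ 0.5361 -0.0501  0.1005] rpy [180.    0.   99.5] shift [-0.03 -0.01  0.02] rz 0.0 F [-4.3  0.1  5.8] w 0.0156 gf 30.0
```

```bash
python3 -m inch '0 0 0 0 0 0 0; 0 0 0 0 0 0 0; 0 0 0 -1 0 0 0; 0 0 0 -1 0 0 0; 0 0 0 -1 0 0 0; -1 0 0 -1 0 0 0; -1 0 0 0 0 0 0'
cat >> h.py <<'E'
def lid(o=(.5358,-.0518),yaw=9.45):
    a=np.radians(yaw)
    for n in("top","scene"):
        c=camera(n);W=cloud(c).reshape(-1,3);d=W[:,:2]-np.array(o);X=d@[np.cos(a),np.sin(a)];Y=d@[-np.sin(a),np.cos(a)]
        for nm,k in dict(xm=(X<-.03)&(X>-.062)&(abs(Y)<.085),xp=(X>.03)&(X<.062)&(abs(Y)<.085),ym=(Y<-.06)&(Y>-.09)&(abs(X)<.06)&(abs(X)>.02),yp=(Y>.06)&(Y<.09)&(abs(X)<.06)&(abs(X)>.02)).items():
            z=W[k,2];z=z[(z>.06)&(z<.11)];print(n,nm,len(z),np.nanmedian(z).round(4) if len(z) else None,end="; ")
        for s in(1,-1):
            k=(abs(X)<.012)&(s*Y>.04)&(s*Y<.17)&(W[:,2]>.088)&(W[:,2]<.15);print("clamp",s,k.sum(),np.percentile(W[k,2],[50,98]).round(4),np.percentile(s*Y[k],[2,50,98]).round(4))
    return c
E
python3 - <<'E'
from h import *
c=lid();case()
a=np.radians(9.45);p=np.array([.5358,-.0518])+.165*np.array([-np.sin(a),np.cos(a)])
print(p);plan(*p,.20,99.45)
E
```

```text
time_s: 38.33
ee_pos: [0.5368, -0.0502, 0.2218]
eef_rot: [3.138, 0.001, 1.736]
force: [0.9, 0.9, 0.1]
grip_width: 0.0304
grip_force: 0.0
top xm 0 None; top xp 131 0.0868; top ym 23 0.0873; top yp 90 0.087; clamp 1 219 [0.1188 0.1384] [0.0966 0.1228 0.1412]
clamp -1 178 [0.1247 0.1367] [0.1115 0.1265 0.1418]
scene xm 975 0.0873; scene xp 1146 0.0871; scene ym 450 0.0872; scene yp 483 0.0871; clamp 1 320 [0.1074 0.1374] [0.0472 0.1135 0.1389]
clamp -1 379 [0.1091 0.1363] [0.0467 0.1167 0.1424]
scene case [(536.5, -52.2, 232.8, 150.1, np.float32(99.6), [305, 261])]
jars []
[0.50870917 0.11096083]
t 38.5 pos [ 0.5357 -0.05    0.2187] rpy [-179.9   -0.    99.5] shift [ 5.44 -0.    0.63] rz 0.0 F [ 0.1  0.  -0.2] w 0.0182 gf 0.0
```

```bash
python3 -m inch '-1 .9 0 0 0 0 0; -1 .9 0 0 0 0 0; -1 .9 0 0 0 0 0; -1 .9 0 0 0 0 0; -1 .9 0 0 0 0 0; -1 .94 0 1 0 0 0; -1 0 0 1 0 0 0; -1 0 0 1 0 0 0; -1 0 0 .2 0 0 0; -1 0 0 0 0 0 0'
python3 -m inch '-1 -.3 0 0 0 0 0; -1 -.3 0 0 0 0 0; -1 -.3 0 0 0 0 0; -1 -.3 0 0 0 0 0; -1 -.3 0 0 0 0 0; -1 -.3 0 0 0 0 0; -1 -.3 0 0 0 0 0; -1 -.3 0 0 0 0 0; -1 0 0 0 0 0 0'
python3 - <<'E'
from h import *
plan(.5247,.0150,.12,99.45);lid();c=case();cv2.imwrite("pics/s3.png",c["img"][150:350,180:440])
E
```

```text
time_s: 39.72
ee_pos: [0.5091, 0.1108, 0.1239]
eef_rot: [-3.141, -0.0, 1.736]
force: [0.5, 0.2, 0.5]
grip_width: 0.0005
grip_force: 0.0
time_s: 40.85
ee_pos: [0.5211, 0.0392, 0.1239]
eef_rot: [3.142, 0.0, 1.735]
force: [0.3, 0.6, -0.2]
grip_width: 0.0005
grip_force: 0.0
t 40.9 pos [0.5211 0.0392 0.1239] rpy [180.    0.   99.4] shift [-0.82 -0.01  0.13] rz -0.0 F [ 0.3  0.6 -0.2] w 0.0005 gf 0.0
top xm 762 0.0867; top xp 632 0.0866; top ym 477 0.0868; top yp 0 None; clamp 1 1 [0.0927 0.0927] [0.0506 0.0506 0.0506]
clamp -1 324 [0.1089 0.1354] [0.0436 0.1149 0.1416]
scene xm 616 0.0873; scene xp 1157 0.0873; scene ym 462 0.0873; scene yp 259 0.0872; clamp 1 102 [0.0903 0.1095] [0.0411 0.086  0.1128]
clamp -1 363 [0.1103 0.136 ] [0.0458 0.1178 0.1422]
scene case [(536.7, -52.1, 233.3, 151.3, np.float32(99.7), [304, 262])]
jars []
```

View pics/s3.png

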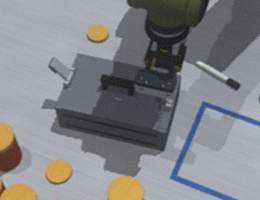

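The left clamp is folded inward under the finger at crop (165,85); the right one still leans out at (60,68). I'll go up and over, then press it down.

```bash
python3 -m inch '-1 0 0 -.8 0 0 0; -1 0 0 -.6 0 0 0; -1 -.8 0 0 0 0 0; -1 0 0 .8 0 0 0; -1 0 0 .6 0 0 0; -1 0 0 .4 0 0 0; -1 0 0 .3 0 0 0; -1 0 0 .15 0 0 0; -1 0 0 .1 0 0 0; -1 0 0 0 0 0 0'
python3 - <<'E'
from h import *
plan(.5247,.0150,.095,99.45)
E
```

```text
time_s: 42.25
ee_pos: [0.5251, 0.0163, 0.0955]
eef_rot: [3.141, -0.0, 1.736]
force: [-0.2, -1.1, 0.1]
grip_width: 0.0003
grip_force: 0.0
t 42.2 pos [0.5251 0.0163 0.0955] rpy [180.   -0.   99.5] shift [-0.04 -0.02  0.02] rz 0.0 F [-0.2 -1.1  0.1] w 0.0003 gf 0.0
```

```bash
python3 -m inch '-1 0 0 .05 0 0 0; -1 0 0 .05 0 0 0; -1 0 0 0 0 0 0; -1 0 0 -1 0 0 0; -1 0 0 -1 0 0 0; -1 0 0 -1 0 0 0; -1 0 0 -.5 0 0 0; -1 -1 0 0 0 0 0; -1 -1 0 0 0 0 0; -1 -1 0 0 0 0 0'
python3 -m inch '-1 -1 0 0 0 0 0; -1 -1 0 0 0 0 0; -1 -1 0 0 0 0 0; -1 -1 0 0 0 0 0; -1 -.85 0 0 0 0 0; -1 0 0 0 0 0 0'
python3 - <<'E'
from h import *
a=np.radians(9.45);p=np.array([.5358,-.0518])-.165*np.array([-np.sin(a),np.cos(a)])
plan(*p,.123,99.45);lid();c=case();cv2.imwrite("pics/s4.png",cv2.resize(c["img"][170:320,200:400],None,fx=3,fy=3))
E
```

```text
time_s: 43.5
ee_pos: [0.5397, -0.0734, 0.1968]
eef_rot: [-3.141, -0.0, 1.736]
force: [-0.6, -0.0, -0.4]
grip_width: 0.0004
grip_force: 0.0
time_s: 44.25
ee_pos: [0.5634, -0.2172, 0.1964]
eef_rot: [-3.14, -0.001, 1.734]
force: [-0.6, -0.1, -0.1]
grip_width: 0.0007
grip_force: 0.0
t 44.2 pos [ 0.5634 -0.2172  0.1964] rpy [-179.9   -0.    99.4] shift [ 0.09 -0.    2.45] rz -0.01 F [-0.6 -0.1 -0.1] w 0.0007 gf 0.0
top xm 1104 0.0866; top xp 1061 0.0867; top ym 469 0.0867; top yp 480 0.0864; clamp 1 303 [0.0962 0.1005] [0.0455 0.083  0.1131]
clamp -1 230 [0.0999 0.1272] [0.0435 0.109  0.1266]
scene xm 976 0.0873; scene xp 1145 0.0872; scene ym 454 0.0873; scene yp 478 0.0872; clamp 1 327 [0.0967 0.1009] [0.0452 0.0812 0.1122]
clamp -1 370 [0.1084 0.1362] [0.0467 0.117  0.1426]
scene case [(537.3, -52.1, 234.3, 150.3, np.float32(100.3), [306, 261])]
jars []
```

View pics/s4.png

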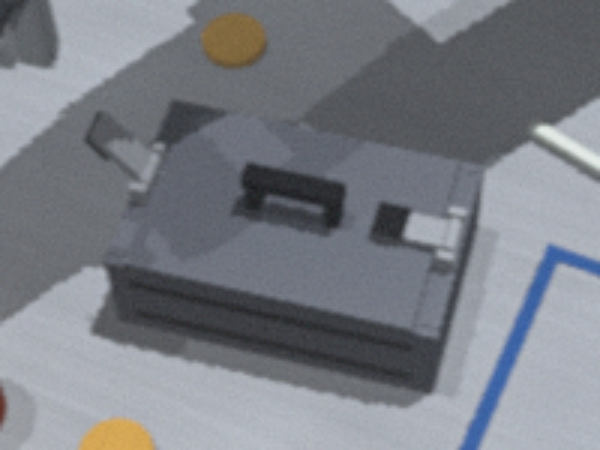

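The left clamp lies flat (crop 420,225, top at 96 mm). The right clamp, at (120,150), still leans out and is next.

```bash
python3 -m inch '-1 0 0 1 0 0 0; -1 0 0 1 0 0 0; -1 0 0 .45 0 0 0; -1 0 0 0 0 0 0'
python3 -m inch '-1 .3 0 0 0 0 0; -1 .3 0 0 0 0 0; -1 .3 0 0 0 0 0; -1 .3 0 0 0 0 0; -1 .3 0 0 0 0 0; -1 .3 0 0 0 0 0; -1 .3 0 0 0 0 0; -1 .3 0 0 0 0 0; -1 .1 0 0 0 0 0; -1 0 0 0 0 0 0'
python3 -m inch '-1 0 0 -.8 0 0 0; -1 0 0 -.6 0 0 0; -1 .8 0 0 0 0 0; -1 0 0 .8 0 0 0; -1 0 0 .6 0 0 0; -1 0 0 .4 0 0 0; -1 0 0 .3 0 0 0; -1 0 0 .15 0 0 0; -1 0 0 .15 0 0 0; -1 0 0 0 0 0 0'
python3 - <<'E'
from h import *
plan(.5473,-.121,.0945,99.45)
E
```

```text
time_s: 44.9
ee_pos: [0.5636, -0.2156, 0.1236]
eef_rot: [-3.141, -0.001, 1.737]
force: [0.4, -0.1, 0.1]
grip_width: 0.0007
grip_force: 0.0
time_s: 46.15
ee_pos: [0.5514, -0.1419, 0.1239]
eef_rot: [-3.142, -0.0, 1.736]
force: [0.2, 0.1, -0.1]
grip_width: 0.0006
grip_force: 0.0
time_s: 47.4
ee_pos: [0.5477, -0.1186, 0.0949]
eef_rot: [3.141, 0.001, 1.736]
force: [-4.0, 0.4, 9.3]
grip_width: 0.0006
grip_force: 4.6
t 47.4 pos [ 0.5477 -0.1186  0.0949] rpy [179.9   0.   99.5] shift [-0.08 -0.03  0.01] rz 0.0 F [-4.   0.4  9.3] w 0.0006 gf 4.6
```

```bash
python3 -m inch '-1 0 0 -.5 0 0 0; -1 0 0 -1 0 0 0; -1 0 0 -1 0 0 0; -.1 0 0 -1 0 0 0; -.1 1 0 0 0 0 0; -.1 1 0 0 0 0 0; -.1 .3 0 0 0 0 0; -.1 0 0 0 0 0 0; -.1 0 0 0 0 0 0'
python3 - <<'E'
from h import *
lid();c=case();case("top")
for n in ("top","scene"):
    c=camera(n);W=cloud(c);g=(W[...,2]>.11)&(W[...,2]<.13)&(np.hypot(W[...,0]-.536,W[...,1]+.05)<.06)&(hsv(c)[...,2]<80);print("handle",rect(c,g,.122,30))
plan(.536,-.0505,.100,99.45)
E
```

```text
time_s: 48.52
ee_pos: [0.5362, -0.0512, 0.199]
eef_rot: [3.141, 0.0, 1.736]
force: [0.7, -0.9, 0.5]
grip_width: 0.0425
grip_force: 0.0
top xm 0 None; top xp 157 0.0869; top ym 10 0.087; top yp 118 0.0867; clamp 1 113 [0.096  0.1004] [0.0875 0.1032 0.114 ]
clamp -1 20 [0.0959 0.0997] [0.0663 0.1094 0.1123]
scene xm 929 0.0873; scene xp 1143 0.0873; scene ym 451 0.0872; scene yp 475 0.0874; clamp 1 331 [0.0967 0.1009] [0.0438 0.081  0.1122]
clamp -1 314 [0.0965 0.1008] [0.0447 0.0812 0.1125]
scene case [(536.0, -51.7, 232.3, 150.6, np.float32(99.6), [305, 261])]
jars []
top case []
jars []
handle []
handle [(539.5, -52.3, 71.2, 23.5, np.float32(100.3), [297, 232])]
t 48.8 pos [ 0.5361 -0.0507  0.1988] rpy [-180.    -0.    99.5] shift [ 0.01 -0.    3.29] rz 0.0 F [ 1.  -0.1 -0.6] w 0.0423 gf 0.0
```

```bash
python3 -m inch '-.1 0 0 1 0 0 0; -.1 0 0 1 0 0 0; -.1 0 0 1 0 0 0; -.1 0 0 .3 0 0 0; -.1 0 0 0 0 0 0; -1 0 0 0 0 0 0; -1 0 0 0 0 0 0; -1 0 0 0 0 0 0; -1 0 0 0 0 0 0; -1 0 0 0 0 0 0' 15
python3 -m inch '-1 .2 .03 0 0 0 0; -1 .3 .05 0 0 0 0; -1 .3 .05 0 0 0 0; -1 .3 .05 0 0 0 0; -1 .3 .05 0 0 0 0'
python3 - <<'E'
from h import *
plan(.536,.252,.100,99.45);case()
E
```

```text
time_s: 50.08
ee_pos: [0.5363, -0.0504, 0.1004]
eef_rot: [3.141, 0.0, 1.736]
force: [-1.6, -0.1, 5.7]
grip_width: 0.0156
grip_force: 15.0
time_s: 50.7
ee_pos: [0.5364, -0.0085, 0.1003]
eef_rot: [3.141, 0.002, 1.736]
force: [-0.6, -9.8, 5.2]
grip_width: 0.0162
grip_force: 15.0
t 50.7 pos [ 0.5364 -0.0085  0.1003] rpy [1.799e+02 1.000e-01 9.950e+01] shift [ 8.57  1.42 -0.01] rz 0.0 F [-0.6 -9.8  5.2] w 0.0162 gf 15.0
scene case [(536.3, -15.3, 232.0, 149.7, np.float32(100.0), [317, 267])]
jars []
```

```bash
python3 -m inch '-1 .42 .07 0 0 0 0; -1 .42 .07 0 0 0 0; -1 .42 .07 0 0 0 0; -1 .42 .07 0 0 0 0; -1 .42 .07 0 0 0 0; -1 .42 .07 0 0 0 0; -1 .42 .07 0 0 0 0; -1 .42 .07 0 0 0 0; -1 .42 .07 0 0 0 0; -1 .42 .07 0 0 0 0'
python3 -m inch '-1 .42 .07 0 0 0 0; -1 .42 .07 0 0 0 0; -1 .42 .07 0 0 0 0; -1 .42 .07 0 0 0 0; -1 .42 .07 0 0 0 0; -1 .42 .07 0 0 0 0; -1 .42 .07 0 0 0 0; -1 .42 .07 0 0 0 0; -1 0 0 0 0 0 .45; -1 0 0 0 0 0 .42'
python3 -m inch '-1 0 0 0 0 0 0; -1 0 0 0 0 0 0'
python3 - <<'E'
from h import *
plan(.536,.252,.100,90.8);c=case();cv2.imwrite("pics/s5.png",c["img"])
H=hsv(c);W=cloud(c);print("bay",rect(c,(H[...,0]>100)&(H[...,0]<120)&(H[...,1]>130)&(W[...,2]<.012)&(W[...,1]<.5),0,200))
E
```

```text
time_s: 52.0
ee_pos: [0.5363, 0.1193, 0.1003]
eef_rot: [3.141, 0.002, 1.736]
force: [1.1, -10.9, 6.7]
grip_width: 0.0157
grip_force: 15.0
time_s: 53.25
ee_pos: [0.5362, 0.2226, 0.1003]
eef_rot: [3.14, -0.0, 1.583]
force: [0.6, 2.3, 5.1]
grip_width: 0.0175
grip_force: 17.2
time_s: 53.5
ee_pos: [0.5361, 0.2227, 0.1003]
eef_rot: [3.14, -0.001, 1.585]
force: [-0.2, 2.4, 3.7]
grip_width: 0.0177
grip_force: 16.3
t 53.5 pos [0.5361 0.2227 0.1003] rpy [179.9  -0.   90.8] shift [0.98 0.01 0.01] rz 0.0 F [-0.2  2.4  3.7] w 0.0177 gf 16.3
scene case [(574.5, 221.8, 231.9, 71.8, np.float32(99.4), [417, 315])]
jars []
bay [(533.1, 253.8, 280.4, 199.3, np.float32(90.8), [453, 342])]
```

View pics/s5.png

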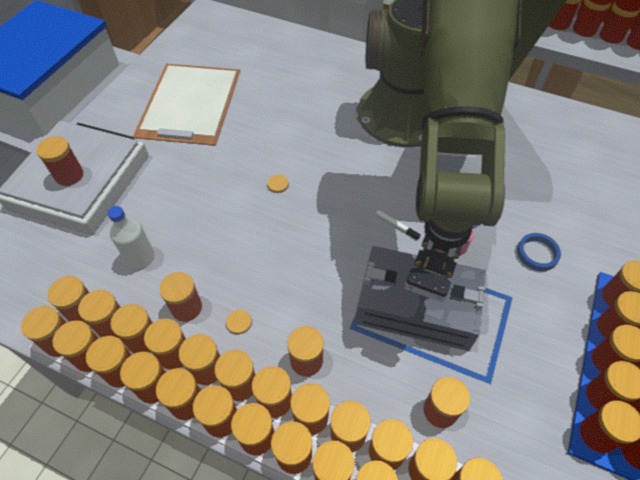

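The box has travelled but is still rotated against the outline: its bottom edge (365,325)-(475,345) is skewed to the tape. The grip width shows the handle twisted between the pads, so I'll squeeze harder to align it.

```bash
python3 -m inch '-1 0 0 0 0 0 0; -1 0 0 0 0 0 0; -1 0 0 0 0 0 0; -1 0 0 0 0 0 0' 58
python3 -m inch '-1 .1 0 0 0 0 0; -1 .2 0 0 0 0 .1; -1 .2 0 0 0 0 .1; -1 .2 0 0 0 0 0; -1 .2 0 0 0 0 0; -1 .1 0 0 0 0 0; -1 0 0 0 0 0 0'
cat >> h.py <<'E'
def edges(n="scene"):
    "case side planes: fit lines to points on the vertical walls/rim top"
    c=camera(n);W=cloud(c);H=hsv(c)
    g=(W[...,2]>.03)&(W[...,2]<.1)&(abs(W[...,0]-.535)<.15)&(abs(W[...,1]-.25)<.19)&(H[...,1]<70)&(H[...,2]<190)
    g=cv2.morphologyEx(g.astype(np.uint8),2,np.ones((3,3)))
    P=W[g>0][:,:2].astype(np.float32)
    r=cv2.minAreaRect(P*1000);print(n,"pts rect",np.round(r[0],1),np.round(r[1],1),round(r[2],1));return c
E
python3 - <<'E'
from h import *
plan(.536,.255,.100,90.8);edges();edges("top")
E
```

```text
time_s: 54.05
ee_pos: [0.5361, 0.2225, 0.1004]
eef_rot: [3.14, -0.0, 1.586]
force: [-1.0, -0.2, 5.2]
grip_width: 0.0164
grip_force: 57.6
time_s: 54.92
ee_pos: [0.5364, 0.2514, 0.1003]
eef_rot: [3.141, 0.001, 1.549]
force: [-0.3, -6.7, 7.8]
grip_width: 0.0159
grip_force: 55.9
t 54.9 pos [0.5364 0.2514 0.1003] rpy [1.80e+02 1.00e-01 8.88e+01] shift [ 0.12 -0.02  0.01] rz -0.2 F [-0.3 -6.7  7.8] w 0.0159 gf 55.9
scene pts rect [533.2 243.9] [150.5 232.2] 2.4
top pts rect [537.1 187.2] [147.2 115.7] 2.6
```

```bash
python3 -m inch '-1 .1 0 0 0 0 .1; -1 .1 0 0 0 0 .08; -1 .03 0 0 0 0 0; -1 0 0 0 0 0 0; 0 0 0 0 0 0 0; 0 0 0 0 0 0 0; 0 0 0 0 0 0 0; 0 0 0 -1 0 0 0; 0 0 0 -1 0 0 0; 0 0 0 -1 0 0 0'
python3 -m inch '0 0 0 -1 0 0 0; 0 -1 0 -1 0 0 0; 0 -1 0 0 0 0 0; 0 -1 0 0 0 0 0; 0 -1 0 0 0 0 0; 0 -1 0 0 0 0 0; 0 -1 0 0 0 0 0; 0 -1 0 0 0 0 0; 0 -1 0 0 0 0 0; 0 -1 0 0 0 0 0'
python3 - <<'E'
from h import *
plan(.536,.255,.100,90.8);c=edges();cv2.imwrite("pics/s6.png",c["img"]);t=edges("top");cv2.imwrite("pics/t6.png",cv2.resize(t["img"][160:300,110:310],None,fx=3,fy=3))
for c in(c,t):
    H=hsv(c);W=cloud(c);m=(H[...,0]>100)&(H[...,0]<120)&(H[...,1]>130)&(W[...,2]<.012)&(W[...,1]<.45)&(W[...,0]>.4)
    r=cv2.minAreaRect(W[cv2.morphologyEx(m.astype(np.uint8),2,np.ones((2,2)))>0][:,:2].astype(np.float32)*1000);print("bay",np.round(r[0],1),np.round(r[1],1),r[2])
lid((.535,.25),.8)
E
```

```text
time_s: 56.28
ee_pos: [0.5362, 0.2591, 0.1906]
eef_rot: [-3.141, 0.0, 1.518]
force: [0.4, 0.2, 1.6]
grip_width: 0.047
grip_force: 0.0
time_s: 57.52
ee_pos: [0.5219, -0.0114, 0.2498]
eef_rot: [-3.142, -0.0, 1.518]
force: [-0.3, -0.7, -0.1]
grip_width: 0.0469
grip_force: 0.0
t 57.5 pos [ 0.5219 -0.0114  0.2498] rpy [-180.   -0.   87.] shift [8.89 0.   4.99] rz -0.38 F [-0.3 -0.7 -0.1] w 0.0469 gf 0.0
scene pts rect [533.2 250.3] [149.8 232. ] 1.2
top pts rect [534.9 252.4] [146.9 233.5] 1.5
bay [534.6 252.7] [198.9 287.5] 1.2360186576843262
bay [513.  221.3] [247.1 339.1] 0.044667355716228485
top xm 1126 0.0866; top xp 1077 0.0869; top ym 481 0.0866; top yp 489 0.0868; clamp 1 307 [0.0963 0.1013] [0.0504 0.0839 0.1136]
clamp -1 296 [0.096  0.1001] [0.049  0.0808 0.1111]
scene xm 1198 0.0873; scene xp 1390 0.0874; scene ym 538 0.0872; scene yp 592 0.0873; clamp 1 401 [0.0965 0.1   ] [0.0465 0.0831 0.1124]
clamp -1 371 [0.0966 0.1005] [0.0438 0.0803 0.1117]
```

View pics/t6.png

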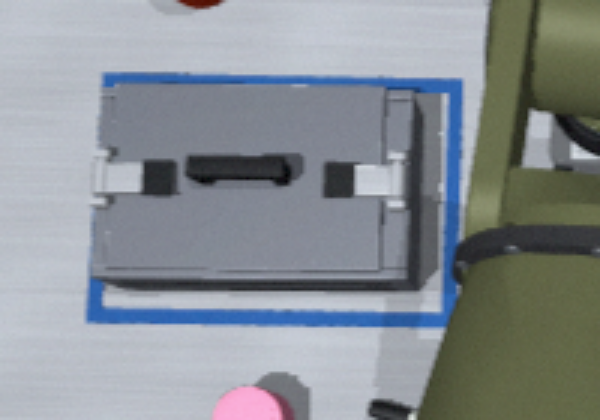

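View pics/s6.png

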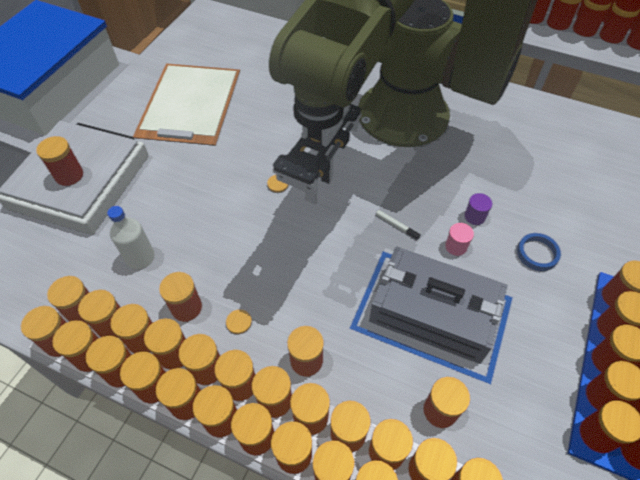

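The box sits inside the tape, centred within about 2 mm and square to within about 0.5°. Both clamps are flat (crop 140,178 and 375,180), the lid is level at 87 mm, and the arm is clear. Handing in.

```bash
python3 -c "
from station import ticket
print(ticket.hand_in())"
```

```text
the job is handed in; nothing more can be done
None
```

I stood all three small jars upright in the box, seated the lid, closed both clamps flat, then slid the box into the blue outline, within about 2 mm of centre and 0.5° of square; the job is handed in (the hand-in returned no verdict).

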